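# Push a returned medicine carton through the returns box flap

### The job

Push the blue-banded medicine carton along its lane with a fingertip, so that it swings open the hanging flap in front of it and goes right through, and drops into the bin behind. Then draw the fingers back so that the flap swings fully shut. Only push the carton, never grip or lift it; leave the orange-banded carton lying where it is in the other lane, and do not disturb the bottles and other things standing about.

Things in the scene. Friction and masses are not known exactly. Their poses are not given: they have to be found in the camera images.
- returns_box: Fixed cream returns box: raised deck with two lanes leading to two hanging flaps, tinted clear bin behind. Origin at table height, midway between the lanes, in the front plane of the flap frame. Its +x: push direction, lane to bin; +y left looking along +x. In its frame, mm: deck top level at z 110, x -220 to 10. Bin with roof x 10 to 166, y -87 to 87, floor z 8.
- left_lane (a point): Point on the deck on the left lane's centre line, under the front of its flap: box frame (0, 48, 110) mm. Lane is 72 wide between rails 10 high and runs along the box's x. At box x 0 to 8 a frame stands over it: opening 72 wide, 60 high. Frame and clear roof top out at 176 over the table; only the jar stands higher.
- right_lane (a point): The same point for the right lane: box frame (0, -48, 110) mm. The middle rail between the lanes is 24 wide, the outer rails 8.
- deck_end (a point): Middle of the deck's far edge, box frame (10, 0, 110) mm, 10 behind the flap frame's front. Beyond it is a 102 deep drop to the bin floor: once its middle is past this edge a carton tips nose-down over it, and pushed on some 10 to 30 more it slides off and falls into the bin.
- blue_carton_mid (a point): Centre of the blue-banded white carton, 80 long, 52 wide, 28 high, about 90 g, lying flat on the deck in one of the two lanes (left or right varies), long side (its x axis) along the lane within about 0.1 rad, the broad blue band towards the flap. When lying on the deck this point is 124 mm above the table. In the bin it is below 75 mm.
- orange_carton_mid (a point): Centre of the carton with the orange band, same size, lying in the other lane; to be left alone.
- flap_left (a joint): Angle of the dark smoked flap of the left lane (y = +48 in the box's frame), rad: 0 = hanging shut, grows as it swings inward (towards the bin), stop at 1.4. 68 wide, 53 high, 4 thick, 50 g, hung from its top edge at box x 4, z 166; lower edge 3 above the deck. Falls shut by its own weight within a second.
- flap_right (a joint): The same for the right lane's flap (y = -48 in the box's frame).
- amber_jar: Amber jar, 48 across, 75 high, standing on the bin's roof; origin under its centre. Leave alone.
- white_bottle: White bottle, 52 across, 100 high, standing on the table; origin under its centre. Leave alone.
- brown_bottle: Amber bottle, 56 across, 120 high, standing on the table; origin under its centre. Leave alone.
- tub: White tub with a blue lid, 84 across, 70 high, on the table; origin under its centre. Leave alone.
- green_carton: Green-banded carton 110 x 60 x 40 high, on the table; origin under its centre. Leave alone.
- measuring_cup: Clear cup 64 across, 70 high, on the table; origin under its centre. Leave alone.
- spatula: Spatula 180 long lying on the table; origin under its centre. Leave alone.
Mind the look-alikes: they are no part of the job. What is shaped like the part that bears blue_carton_mid but brown is not meant.

How it is judged:
By the outcome, as a careful person would: the job done as asked, in the order asked, and still so for the second after the job is handed in, with the robot touching nothing.
It also fails if it takes over 38 s, if anything falls off the work surface, if the arm or the gripper's body presses on something with over 40 N, if the wrist force passes 120 N, or if a joint passes its speed limit or range.

### The arm

A 7-joint arm with a two-finger parallel gripper is mounted at the origin on the work surface. World frame = base frame: x ahead of the robot, y to its left, z up, the work surface at z = 0. Lengths are in m, angles in rad, forces in N, time in s.
With the tool pointing down it reaches from about 0.425 to 0.925 m from the base axis. Payload 6.8 kg.
Tool frame: the origin (TCP) lies at the very end of the fingers, on their centre line; the grasp point (between the pads) lies 19 mm behind it; z points along the fingers, y is the line along which they close (so a half turn about z gives the same grasp; the last joint's range is limited). The gripper opens to 85 mm and grips with 20 to 120 N. Pads are 22 mm wide; open, the fingers measure 114 mm over their backs; the gripper's body (76 mm by 85 mm) begins 54 mm behind the grasp point. The pads swing forward as they close: fully open they stand 13 mm farther back than shut.
Start: joints at [1.025, 0.477, 0.022, 1.555, -0.011, 1.109, -0.083], TCP at [0.286, -0.611, 0.231] pointing down, gripper open.
Joint ranges: [-2.96, 2.96], [-0.34, 2.1], [-1.41, 1.46], [0.24, 2.44], [-1.37, 4.51], [0.17, 1.92], [-2.96, 2.96]. Speed limits (rad/s): [2.39, 2.39, 3.14, 3.14, 3.14, 3.14, 3.14].

### API

Orientations are given as a unit quaternion [w, x, y, z].
In Python, from station import telemetry, viewer, job, search_frame, cut_out gives the robot as it stands. The module is installed in compiled form; this text tells all that it offers.
- The arm moves only by the shell command python3 -m crank 'ROWS' [FORCE]. ROWS is JSON, a list of rows, each an object with "delta_rot": the turn, a rotation vector about the tool's x, y, z in degrees, a list of three; "xyz": the shift along the tool's x, y, z in m, a list of three; "fingers": the gripper command: -1 is fully open, 1 is shut, values between are in proportion. In form: [{"delta_rot": [ax, ay, az], "xyz": [dx, dy, dz], "fingers": fingers}, ...]. A call has 1 to 10 rows; each row is the pose to reach, as a shift and turn from the pose commanded when the call began, along the tool's axes at that moment; what a row does not reach only later rows make up. A row lasts 1/10 s, in which the tool goes at most 50 mm and 8.59 degrees, less where a joint would pass 70% of its speed; a pose out of reach is approached as far as the arm can. A call with a gripper value outside its range is refused whole. The fingers move at their own pace and stop on an object; FORCE is the grip in N (left out, the last holds). Time passes only in rows, so rows that repeat a pose let the fingers close. It gives the time, the measured TCP pose, the force, the opening and the grip force at its end, in the units of the state.
- telemetry.get_obs(): the state, without advancing time (a new reading comes with each control period).
- viewer.read_camera(name): name is "scene" or "top" or "wrist"; returns a dict with "img" (400x640x3 uint8, red, green, blue), "fx", "fy", "cx", "cy" (pixels), "origin" and "rotation" of the camera in the world. Camera axes: x right, y up, looking along -z (the intrinsics and any distortion apply to the point x, -y, -z); pixel columns grow to the right and rows downward; lengths in m; the calibration is good to about 2 mm. A picture is of the moment at which its call begins. There is no depth.
- job.hand_in(): hands the job in; it is judged then, once.
Trained networks look in the newest picture that a camera, given by its name, has taken for a name from the list of things; names that differ only in an ending like _2 or _b are one class to them, and where a whole thing is asked for, a point or a joint stands for the part that bears it (a point fixed in the world has none). Each returns a list of dicts, best first, with "score" (0 to 1); they miss things now and then, are a little off and sometimes report something else, mostly with a low value. They report only what shows in the picture. A call takes as long as a camera call. They do not tell look-alikes from the thing itself.
- search_frame(camera, thing): "pixel" ([column, row] in pixels, amid what is visible of it).
- cut_out(camera, thing): "pixels" (400x640 bool, what is visible of it) and "pixel" ([column, row] in pixels, amid what is visible of it).
The state is a dict: "t": time; "q": joint angles; "joint_vel": joint speeds; "joint_torque": joint torques, N m; "eef_pos": TCP position; "tool_rot": TCP orientation; "contact_force": force on the tool from outside, world axes, zero at the start; "torque": the same for the moment, N m; "gripper_width": opening from 0.0 (shut) to 1.0 (fully open); "grasp_force": force on a finger pad.
Only numpy, scipy, OpenCV 4.12 (cv2) and the standard library are available. Lean on these libraries where they do the work, as an engineer would, in place of code of your own. Each camera call takes 0.05 s, during which the arm holds its last target. There are 200 camera calls.

## Working session

There is one attempt and no reset: what is moved stays moved. The work goes in short steps, Python scripts to look and compute and a shell command to move; the robot and the scene stay as the last step left them, time stands still between calls to the robot, and variables do not carry over. Pictures are saved under pics/ and viewed, at most 10 in all, crops included, and the job is handed in when it is done.

```bash
mkdir -p pics
cat > h.py <<'E'
import numpy as np, cv2
from station import telemetry, viewer, job, search_frame, cut_out
def ray(c,p):
    d=np.array([(p[0]-c["cx"])/c["fx"],-(p[1]-c["cy"])/c["fy"],-1.0])
    return np.array(c["origin"]),np.array(c["rotation"]).reshape(3,3)@d
def at_z(c,p,z):
    o,d=ray(c,p); return o+d*(z-o[2])/d[2]
def proj(c,P):
    v=np.array(c["rotation"]).reshape(3,3).T@(np.array(P)-c["origin"])
    return [c["cx"]+c["fx"]*v[0]/-v[2], c["cy"]-c["fy"]*v[1]/-v[2]]
E
python3 - <<'E'
from h import *
o=telemetry.get_obs(); print(o)
for n in ("top","scene"):
    c=viewer.read_camera(n); cv2.imwrite(f"pics/{n}0.png",c["img"][:,:,::-1]); print({k:v for k,v in c.items() if k!="img"})
    for t,z in (("blue_carton_mid",.138),("orange_carton_mid",.138),("returns_box",.11),("flap_left",.14),("amber_jar",.2)):
        for r in search_frame(n,t)[:3]: print(n,t,r["score"],r["pixel"],at_z(c,r["pixel"],z).round(3))
E
```

```text
{'t': 0.0, 'q': array([ 1.02488639,  0.4778458 ,  0.02232499,  1.55644904, -0.0114887 ,
        1.10930166, -0.08308288]), 'joint_vel': array([ 0.0002405 , -0.0009123 ,  0.00192089,  0.00028244,  0.00070682,
       -0.00043912, -0.00047729]), 'joint_torque': array([-7.91177281e-04, -5.96459734e+01,  1.60778940e+00, -2.81204689e+01,
        1.24992180e-02,  9.30501177e-03,  6.39285463e-05]), 'eef_pos': array([ 0.28591027, -0.61080071,  0.23029581]), 'tool_rot': array([-8.97108253e-04,  9.76129226e-01,  2.17188522e-01, -2.73563698e-04]), 'contact_force': array([ 0.45304213, -0.21889175, -0.21578666]), 'torque': array([-0.01464491,  0.02366375, -0.00177867]), 'grasp_force': 0.0, 'gripper_width': 1.0007947578922818}
{'fx': 401.91673262719047, 'fy': 401.91673262719047, 'cx': 318.05967979759254, 'cy': 196.16769675520916, 'origin': array([0.34023248, 0.03848773, 1.28983712]), 'rotation': array([-0.68675804, -0.06950975,  0.07325834,  0.71983679])}Traceback (most recent call last):
  File "<stdin>", line 6, in <module>
  File "h.py", line 7, in at_z
    o,d=ray(c,p); return o+d*(z-o[2])/d[2]
        ~~~^^^^^
  File "h.py", line 5, in ray
    return np.array(c["origin"]),np.array(c["rotation"]).reshape(3,3)@d
                                 ~~~~~~~~~~~~~~~~~~~~~~~~~~~~~~~^^^^^
ValueError: cannot reshape array of size 4 into shape (3,3)
```

```bash
cat > h.py <<'E'
import numpy as np, cv2
from scipy.spatial.transform import Rotation as R
from station import telemetry, viewer, job, search_frame, cut_out
def rot(q): return R.from_quat(np.array(q)[[1,2,3,0]]).as_matrix()
def at_z(c,p,z):
    d=rot(c["rotation"])@np.array([(p[0]-c["cx"])/c["fx"],-(p[1]-c["cy"])/c["fy"],-1.0]); o=np.array(c["origin"])
    return o+d*(z-o[2])/d[2]
def proj(c,P):
    v=rot(c["rotation"]).T@(np.array(P)-c["origin"])
    return np.array([c["cx"]+c["fx"]*v[0]/-v[2], c["cy"]-c["fy"]*v[1]/-v[2]])
E
python3 - <<'E'
from h import *
for n in ("top","scene"):
    c=viewer.read_camera(n); cv2.imwrite(f"pics/{n}0.png",c["img"][:,:,::-1]); print({k:v for k,v in c.items() if k!="img"})
    for t,z in (("blue_carton_mid",.138),("orange_carton_mid",.138),("returns_box",.11),("flap_left",.14),("amber_jar",.2)):
        for r in search_frame(n,t)[:3]: print(n,t,r["score"],r["pixel"],at_z(c,r["pixel"],z).round(3))
E
```

```text
{'fx': 401.91673262719047, 'fy': 401.91673262719047, 'cx': 318.05967979759254, 'cy': 196.16769675520916, 'origin': array([0.34023248, 0.03848773, 1.28983712]), 'rotation': array([-0.68675804, -0.06950975,  0.07325834,  0.71983679])}
top blue_carton_mid 0.95 [353.1, 270.1] [ 0.359 -0.062  0.138]
top blue_carton_mid 0.92 [353.4, 185.8] [ 0.602 -0.079  0.138]
top orange_carton_mid 0.89 [357.9, 218.4] [ 0.505 -0.085  0.138]
top orange_carton_mid 0.53 [318.0, 141.3] [0.745 0.019 0.138]
top returns_box 0.62 [323.6, 202.4] [0.562 0.011 0.11 ]
top amber_jar 0.81 [272.9, 185.8] [0.599 0.152 0.2  ]
{'fx': 444.0927062045504, 'fy': 444.0927062045504, 'cx': 316.15582100553536, 'cy': 205.02433201386023, 'origin': array([1.66674568, 0.00610354, 0.85970808]), 'rotation': array([0.6263776 , 0.33960106, 0.33692493, 0.6154704 ])}
scene blue_carton_mid 0.57 [278.5, 220.0] [ 0.625 -0.088  0.138]
scene orange_carton_mid 0.72 [278.1, 202.4] [ 0.532 -0.095  0.138]
scene returns_box 0.67 [317.7, 231.7] [0.645 0.023 0.11 ]
scene flap_left 0.54 [316.6, 296.4] [0.934 0.015 0.14 ]
scene amber_jar 0.75 [360.5, 193.4] [0.586 0.147 0.2  ]
scene amber_jar 0.18 [282.8, 203.4] [ 0.635 -0.073  0.2  ]
```

View pics/top0.png

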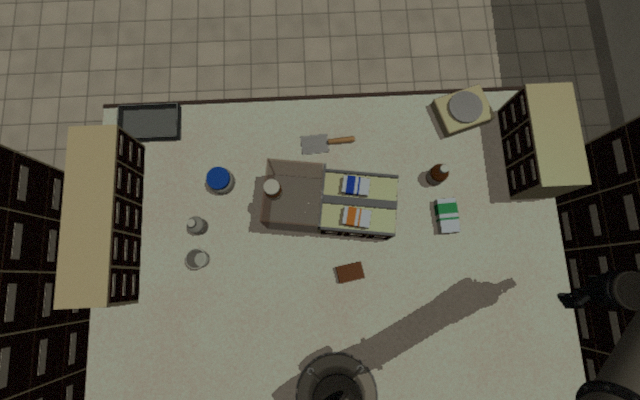

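View pics/scene0.png

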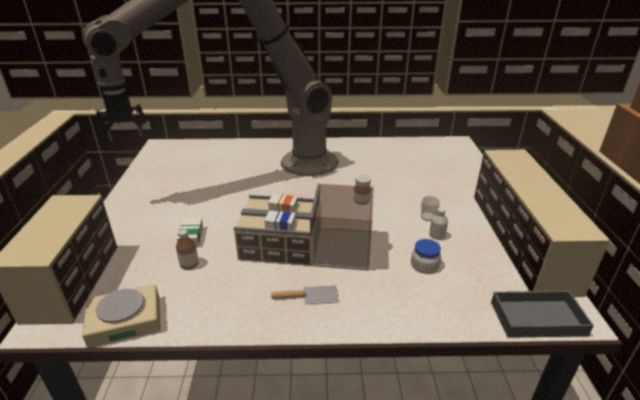

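The top picture shows the blue carton at (354,186) in the far lane, which is the right one, since the push goes towards image left and world +y. Orange is at (357,217), the look-alike brown box at (350,272), the bin on the left, and the brown bottle at (437,174), clear of the lane entry. The scene picture agrees. Next I'll measure the box yaw.

Run:
```python
from h import *
c=viewer.read_camera("top"); im=c["img"][150:250,250:410]
cv2.imwrite("pics/crop0.png",cv2.convertScaleAbs(cv2.resize(im,None,fx=5,fy=5,interpolation=cv2.INTER_CUBIC)[:,:,::-1],alpha=1.6))
for n in ("top",):
  for t in ("blue_carton_mid","orange_carton_mid"):
    r=cut_out(n,t)
    for q in r[:2]:
        m=q["pixels"]; ys,xs=np.nonzero(m); print(t,q["score"],m.sum(),cv2.minAreaRect(np.c_[xs,ys].astype(np.float32)))
        box=cv2.boxPoints(cv2.minAreaRect(np.c_[xs,ys].astype(np.float32))); print(np.array([at_z(c,p,.135)[:2] for p in box]).round(3).tolist())
```

```text
blue_carton_mid 0.74 501 ((355.6889953613281, 185.79879760742188), (27.166156768798828, 19.32552146911621), 6.340191841125488)
[[0.58, -0.041], [0.638, -0.051], [0.625, -0.13], [0.568, -0.12]]
blue_carton_mid 0.67 460 ((350.0000305175781, 272.0000305175781), (17.947635650634766, 27.163990020751953), 75.96376037597656)
[[0.371, -0.011], [0.386, -0.086], [0.337, -0.095], [0.323, -0.02]]
orange_carton_mid 0.57 520 ((356.6098327636719, 217.28610229492188), (27.750438690185547, 19.235233306884766), 8.746161460876465)
[[0.49, -0.037], [0.545, -0.049], [0.529, -0.128], [0.474, -0.115]]
```

View pics/crop0.png

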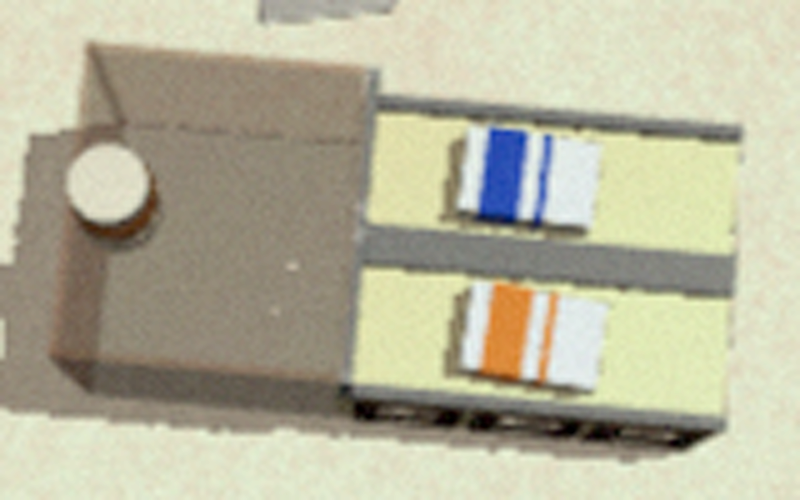

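The crop shows the blue carton from (462,125) to (600,230), band towards the flap. The middle rail runs from (365,246) to (736,277) and the deck end corners are at (742,138) and (722,428).

Run:
```python
from h import *
c=viewer.read_camera("top")
g=lambda u,v,z: at_z(c,[250+u/5-.4,150+v/5-.4],z)[:2]
# crop px, box pts
pts=[(737,257,.12,(-.22,-.012)),(735,297,.12,(-.22,.012)),(742,138,.12,(-.22,-.092)),(722,428,.12,(-.22,.092)),(600,253-7,.12,(None,-.012)),]
W=[];B=[]
for u,v,z,b in pts[:4]:
    W.append(g(u,v,z));B.append(b)
# frame top front edge corners z .176 (front x=0)
for u,v,b in ((380,70,(0,-.092)),(353,390,(0,.092))):
    W.append(g(u,v,.176));B.append(b)
W=np.array(W);B=np.array(B);print(W.round(3).tolist())
mw,mb=W.mean(0),B.mean(0);U,S,V=np.linalg.svd((B-mb).T@(W-mw));Rm=(V.T@np.diag([1,np.linalg.det(V.T@U.T)])@U.T)
t=mw-Rm@mb;print("origin",t.round(4),"yaw",np.degrees(np.arctan2(Rm[1,0],Rm[0,0])),"res mm",((B@Rm.T+t-W)*1e3).round(1).tolist())
cm=g((462+600)/2,(125+230)/2-3,.138);print("carton world",cm,"box",Rm.T@(cm-t))
for r in [(-.22,-.048),(-.16,-.048),(0,-.048)]: print(r,(Rm@np.array(r)+t).round(4))
bb=search_frame("top","brown_bottle")[0];p=at_z(c,bb["pixel"],.08)[:2];print("bottle",p,Rm.T@(p-t))
print(telemetry.get_obs()["t"])
```

```text
[[0.554, -0.207], [0.53, -0.203], [0.627, -0.216], [0.454, -0.189], [0.663, 0.001], [0.479, 0.025]]
origin [0.5713 0.0139] yaw 82.07765473002442 res mm [[-1.4, 0.8], [-1.2, 0.9], [5.5, -0.9], [-3.7, -2.3], [-0.5, 0.3], [1.3, 1.2]]
carton world [ 0.60601267 -0.08587015] box [-0.094039   -0.04809116]
(-0.22, -0.048) [ 0.5886 -0.2106]
(-0.16, -0.048) [ 0.5968 -0.1512]
(0, -0.048) [0.6189 0.0073]
bottle [ 0.64590092 -0.35169885] [-0.35183274 -0.12423811]
0.95
```

```bash
python3 -m crank '[{"delta_rot":[0,0,-2],"xyz":[0.01,-0.006,0],"fingers":1},{"delta_rot":[0,0,-6],"xyz":[0.03,-0.018,0],"fingers":1},{"delta_rot":[0,0,-12],"xyz":[0.06,-0.036,0],"fingers":1},{"delta_rot":[0,0,-19],"xyz":[0.10,-0.059,0],"fingers":1},{"delta_rot":[0,0,-26],"xyz":[0.14,-0.083,0],"fingers":1},{"delta_rot":[0,0,-33],"xyz":[0.18,-0.106,0],"fingers":1},{"delta_rot":[0,0,-40],"xyz":[0.22,-0.130,0],"fingers":1},{"delta_rot":[0,0,-47],"xyz":[0.26,-0.154,0],"fingers":1},{"delta_rot":[0,0,-53],"xyz":[0.29,-0.171,0],"fingers":1},{"delta_rot":[0,0,-57],"xyz":[0.30,-0.177,0],"fingers":1}]'
cat >> h.py <<'E'
O=np.array([.5713,.0139,0]); Y=R.from_euler("z",82.1,degrees=True).as_matrix()
def where():
    o=telemetry.get_obs(); T=rot(o["tool_rot"]); p=Y.T@(o["eef_pos"]-O)
    print("t",o["t"],"tcp box mm",(p*1e3).round(1),"tool axes in box (cols)\n",(Y.T@T).round(3),"F",(Y.T@o["contact_force"]).round(1),"w",o["gripper_width"])
    return p,T
def to(b):
    "shift in present tool axes to box-frame point b (m)"
    o=telemetry.get_obs(); return (rot(o["tool_rot"]).T@(O+Y@np.array(b)-o["eef_pos"])).round(4)
E
python3 -c "
from h import *
where(); print(to([-.19,-.048,.22]),to([-.165,-.048,.126]))"
```

```text
t: 1.95
eef_pos: [0.4863, -0.3166, 0.2319]
tool_rot: [-0.0, 0.749, 0.663, 0.001]
contact_force: [0.2, 1.0, -0.8]
gripper_width: -0.005
grasp_force: 0.0
t 1.95 tcp box mm [-339.    38.8  231.9] tool axes in box (cols)
 [[ 1.     0.016  0.002]
 [ 0.016 -1.    -0.002]
 [ 0.002  0.002 -1.   ]] F [ 1.  -0.  -0.8] w -0.004807127632419763
[0.1476 0.0891 0.0123] [0.1724 0.0893 0.1064]
```

```bash
python3 -m crank '[{"delta_rot":[0,3,0],"xyz":[0.010,0.006,0],"fingers":1},{"delta_rot":[0,7,0],"xyz":[0.025,0.016,0],"fingers":1},{"delta_rot":[0,12,0],"xyz":[0.045,0.028,0],"fingers":1},{"delta_rot":[0,17,0],"xyz":[0.068,0.042,0],"fingers":1},{"delta_rot":[0,22,0],"xyz":[0.09,0.055,0],"fingers":1},{"delta_rot":[0,27,0],"xyz":[0.11,0.067,0.003],"fingers":1},{"delta_rot":[0,32,0],"xyz":[0.128,0.077,0.006],"fingers":1},{"delta_rot":[0,37,0],"xyz":[0.14,0.085,0.009],"fingers":1},{"delta_rot":[0,40,0],"xyz":[0.147,0.089,0.012],"fingers":1},{"delta_rot":[0,40,0],"xyz":[0.147,0.089,0.012],"fingers":1}]'
python3 - <<'E'
from h import *
where(); print(to([-.165,-.048,.126]), "to push",to([0,-.048,.126])-to([-.165,-.048,.126]))
c=viewer.read_camera("wrist"); im=c["img"].copy()
for b in [(0,-.084,.12),(0,-.012,.12),(-.22,-.084,.12),(-.22,-.012,.12),(-.134,-.048,.138),(-.134,-.074,.11),(-.134,-.022,.11)]:
    p=proj(c,O+Y@np.array(b)); cv2.circle(im,(int(p[0]),int(p[1])),3,(255,0,0),-1)
cv2.imwrite("pics/wrist1.png",im[:,:,::-1])
E
```

```text
t: 2.95
eef_pos: [0.5907, -0.1885, 0.2179]
tool_rot: [-0.226, 0.708, 0.618, 0.258]
contact_force: [-0.5, -0.0, -0.6]
gripper_width: 0.001
grasp_force: 0.0
t 2.95 tcp box mm [-197.9  -47.   217.9] tool axes in box (cols)
 [[ 0.764  0.003  0.645]
 [ 0.001 -1.     0.003]
 [ 0.645 -0.002 -0.764]] F [-0.1  0.5 -0.6] w 0.0011160700098157292
[-0.0341  0.0013  0.0914] to push [0.1261 0.0005 0.1064]
```

View pics/wrist1.png

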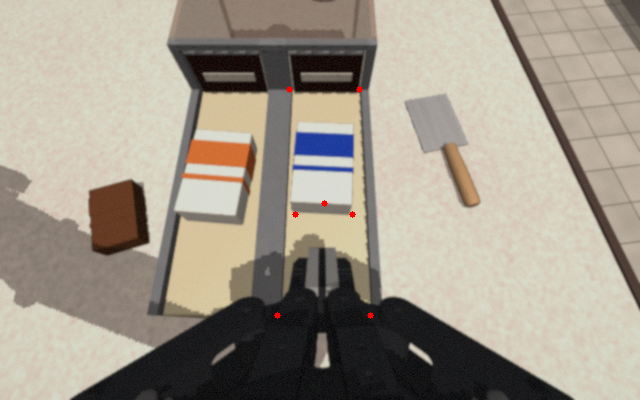

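The wrist view confirms the model. The blue carton's rear edge is at row 213, next to the predicted dots at row 214. The fingers are centred over the lane and both flaps hang shut (rows 50-92). Descending behind the carton.

```bash
python3 -m crank '[{"delta_rot":[0,0,0],"xyz":[-0.004,0,0.008],"fingers":1},{"delta_rot":[0,0,0],"xyz":[-0.011,0,0.025],"fingers":1},{"delta_rot":[0,0,0],"xyz":[-0.019,0,0.045],"fingers":1},{"delta_rot":[0,0,0],"xyz":[-0.028,0.001,0.065],"fingers":1},{"delta_rot":[0,0,0],"xyz":[-0.034,0.001,0.080],"fingers":1},{"delta_rot":[0,0,0],"xyz":[-0.038,0.001,0.087],"fingers":1},{"delta_rot":[0,0,0],"xyz":[-0.039,0.001,0.087],"fingers":1},{"delta_rot":[0,0,0],"xyz":[-0.039,0.001,0.087],"fingers":1}]'
python3 - <<'E'
from h import *
where(); print(to([-.06,-.048,.127]), to([0,-.048,.127]))
E
```

```text
t: 3.8
eef_pos: [0.5962, -0.1654, 0.1282]
tool_rot: [-0.224, 0.709, 0.617, 0.258]
contact_force: [0.4, -0.3, -0.6]
gripper_width: -0.001
grasp_force: 0.0
t 3.8 tcp box mm [-174.2  -49.3  128.2] tool axes in box (cols)
 [[ 0.766 -0.001  0.642]
 [ 0.    -1.    -0.001]
 [ 0.642  0.001 -0.766]] F [-0.2 -0.4 -0.6] w -0.0013622488270805372
[ 0.0868 -0.0014  0.0742] [ 0.1328 -0.0014  0.1127]
```

```bash
python3 -m crank '[{"delta_rot":[0,0,0],"xyz":[0.008,0,0.007],"fingers":1},{"delta_rot":[0,0,0],"xyz":[0.016,-0.001,0.014],"fingers":1},{"delta_rot":[0,0,0],"xyz":[0.023,-0.001,0.020],"fingers":1},{"delta_rot":[0,0,0],"xyz":[0.031,-0.001,0.026],"fingers":1},{"delta_rot":[0,0,0],"xyz":[0.039,-0.001,0.033],"fingers":1},{"delta_rot":[0,0,0],"xyz":[0.047,-0.001,0.040],"fingers":1},{"delta_rot":[0,0,0],"xyz":[0.055,-0.001,0.047],"fingers":1},{"delta_rot":[0,0,0],"xyz":[0.063,-0.001,0.053],"fingers":1},{"delta_rot":[0,0,0],"xyz":[0.070,-0.001,0.059],"fingers":1},{"delta_rot":[0,0,0],"xyz":[0.077,-0.001,0.065],"fingers":1}]'
python3 - <<'E'
from h import *
where(); print(to([-.02,-.048,.127]), to([0.005,-.048,.127]))
c=viewer.read_camera("wrist"); cv2.imwrite("pics/wrist2.png",c["img"][:,:,::-1])
E
```

```text
t: 4.8
eef_pos: [0.6087, -0.0641, 0.1272]
tool_rot: [-0.225, 0.709, 0.617, 0.258]
contact_force: [-0.7, -2.0, 1.2]
gripper_width: 0.003
grasp_force: 0.8
t 4.8 tcp box mm [-72.1 -47.8 127.2] tool axes in box (cols)
 [[ 0.766 -0.     0.643]
 [-0.    -1.     0.   ]
 [ 0.643 -0.    -0.766]] F [-2.1  0.4  1.2] w 0.0031476607939843076
[0.0398 0.0002 0.0336] [0.059  0.0002 0.0497]
```

View pics/wrist2.png

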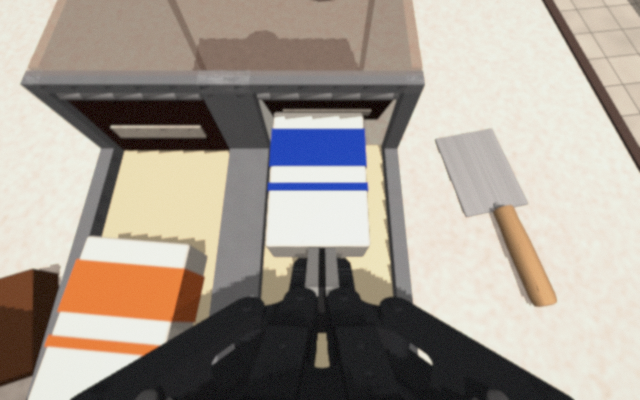

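The carton is straight in its lane, its nose is lifting the right flap (rows 100-118), and the fingers are centred behind it. Pushing on.

```bash
python3 -m crank '[{"delta_rot":[0,0,0],"xyz":[0.005,0,0.004],"fingers":1},{"delta_rot":[0,0,0],"xyz":[0.011,0,0.009],"fingers":1},{"delta_rot":[0,0,0],"xyz":[0.017,0,0.014],"fingers":1},{"delta_rot":[0,0,0],"xyz":[0.023,0,0.019],"fingers":1},{"delta_rot":[0,0,0],"xyz":[0.029,0,0.024],"fingers":1},{"delta_rot":[0,0,0],"xyz":[0.035,0,0.029],"fingers":1},{"delta_rot":[0,0,0],"xyz":[0.040,0,0.034],"fingers":1},{"delta_rot":[0,0,0],"xyz":[0.045,0,0.038],"fingers":1},{"delta_rot":[0,0,0],"xyz":[0.050,0,0.042],"fingers":1},{"delta_rot":[0,0,0],"xyz":[0.050,0,0.042],"fingers":1}]'
python3 - <<'E'
from h import *
where(); print(to([0.01,-.048,.127]))
c=viewer.read_camera("wrist"); cv2.imwrite("pics/wrist3.png",c["img"][:,:,::-1])
E
```

```text
t: 5.85
eef_pos: [0.6175, 0.0014, 0.1275]
tool_rot: [-0.225, 0.708, 0.618, 0.258]
contact_force: [0.1, 1.1, -0.1]
gripper_width: -0.001
grasp_force: 0.0
t 5.85 tcp box mm [ -6.  -47.5 127.5] tool axes in box (cols)
 [[ 0.766  0.002  0.643]
 [ 0.001 -1.     0.001]
 [ 0.643 -0.    -0.766]] F [ 1.1  0.  -0.1] w -0.000917433816406968
[0.0119 0.0005 0.0107]
```

View pics/wrist3.png

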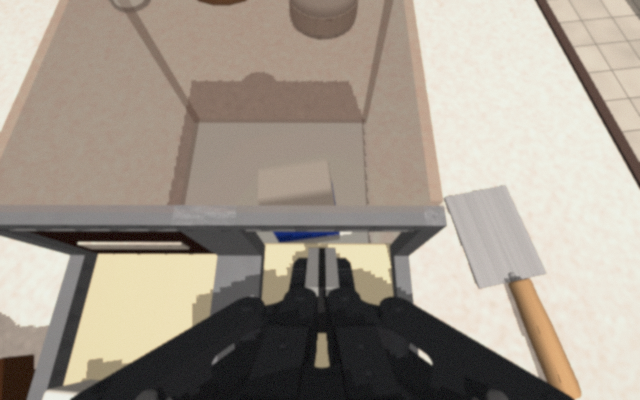

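The fingers are at the frame with no force on them. The carton shows through the clear roof as a pale patch at (295,180), with blue at (305,235), so it is tipping or falling. I'll let it settle and look from the other cameras.

```bash
python3 -m crank '[{"delta_rot":[0,0,0],"xyz":[0,0,0],"fingers":1},{"delta_rot":[0,0,0],"xyz":[0,0,0],"fingers":1},{"delta_rot":[0,0,0],"xyz":[0,0,0],"fingers":1}]'
python3 - <<'E'
from h import *
where()
a=viewer.read_camera("wrist")["img"]; b=viewer.read_camera("scene")["img"][160:290,220:400]
cv2.imwrite("pics/w4.png",np.vstack([cv2.resize(a[100:300,120:520],(800,320)*1 if 0 else (560,280)),cv2.convertScaleAbs(cv2.resize(b,(443,320),interpolation=cv2.INTER_CUBIC),alpha=1.5)[:, :] if 0 else cv2.copyMakeBorder(cv2.convertScaleAbs(cv2.resize(b,(443,320),interpolation=cv2.INTER_CUBIC),alpha=1.5),0,0,0,117,cv2.BORDER_CONSTANT)])[:,:,::-1])
E
```

```text
t: 6.2
eef_pos: [0.6178, -0.0007, 0.1272]
tool_rot: [-0.224, 0.709, 0.617, 0.258]
contact_force: [-1.0, 0.9, 0.2]
gripper_width: -0.002
grasp_force: 0.0
t 6.2 tcp box mm [ -8.1 -48.1 127.2] tool axes in box (cols)
 [[ 0.766 -0.001  0.643]
 [-0.001 -1.    -0.001]
 [ 0.643  0.    -0.766]] F [0.8 1.1 0.2] w -0.0017650643796470534
```

View pics/w4.png

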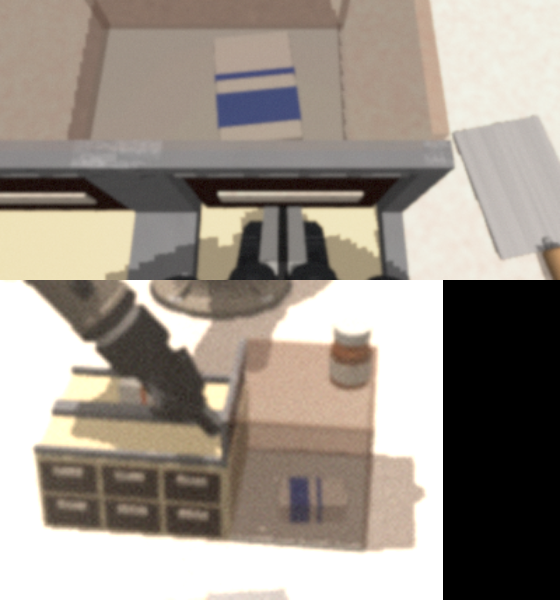

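The carton lies on the bin floor and the flap is down, with the fingers still near it. Drawing straight back, then up and clear.

```bash
python3 -m crank '[{"delta_rot":[0,0,0],"xyz":[-0.006,0,-0.005],"fingers":1},{"delta_rot":[0,0,0],"xyz":[-0.018,0,-0.015],"fingers":1},{"delta_rot":[0,0,0],"xyz":[-0.034,0,-0.028],"fingers":1},{"delta_rot":[0,0,0],"xyz":[-0.050,0,-0.042],"fingers":1},{"delta_rot":[0,0,0],"xyz":[-0.061,0,-0.051],"fingers":1},{"delta_rot":[0,0,0],"xyz":[-0.060,0,-0.062],"fingers":1},{"delta_rot":[0,0,0],"xyz":[-0.050,0,-0.077],"fingers":1},{"delta_rot":[0,0,0],"xyz":[-0.038,0,-0.092],"fingers":1},{"delta_rot":[0,0,0],"xyz":[-0.029,0,-0.104],"fingers":1},{"delta_rot":[0,0,0],"xyz":[-0.025,0,-0.110],"fingers":1}]' && python3 -m crank '[{"delta_rot":[0,0,0],"xyz":[0,0,0],"fingers":1},{"delta_rot":[0,0,0],"xyz":[0,0,0],"fingers":1},{"delta_rot":[0,0,0],"xyz":[0,0,0],"fingers":1},{"delta_rot":[0,0,0],"xyz":[0,0,0],"fingers":1},{"delta_rot":[0,0,0],"xyz":[0,0,0],"fingers":1},{"delta_rot":[0,0,0],"xyz":[0,0,0],"fingers":1},{"delta_rot":[0,0,0],"xyz":[0,0,0],"fingers":1},{"delta_rot":[0,0,0],"xyz":[0,0,0],"fingers":1}]'
python3 - <<'E'
from h import *
where()
c=viewer.read_camera("wrist"); cv2.imwrite("pics/wrist5.png",c["img"][:,:,::-1])
E
```

```text
t: 7.3
eef_pos: [0.6064, -0.0883, 0.1985]
tool_rot: [-0.223, 0.708, 0.618, 0.259]
contact_force: [-0.7, 0.8, 0.4]
gripper_width: -0.001
grasp_force: 0.0
t: 8.1
eef_pos: [0.6053, -0.0892, 0.1954]
tool_rot: [-0.225, 0.709, 0.617, 0.258]
contact_force: [0.6, 0.2, 0.6]
gripper_width: -0.005
grasp_force: 0.0
t 8.1 tcp box mm [-97.5 -47.9 195.4] tool axes in box (cols)
 [[ 0.766 -0.     0.643]
 [-0.    -1.    -0.   ]
 [ 0.643 -0.    -0.766]] F [ 0.3 -0.6  0.6] w -0.005113235114805793
```

View pics/wrist5.png

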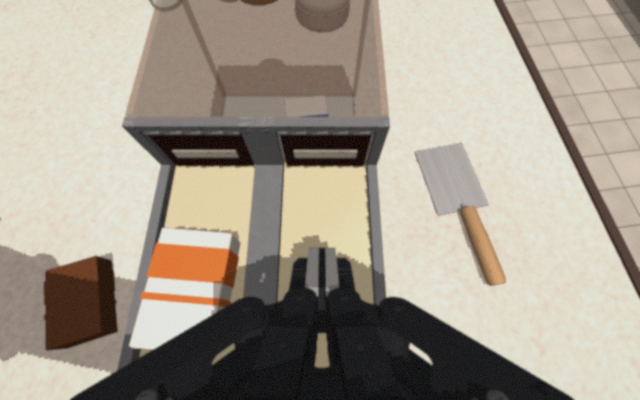

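Both flaps hang shut (rows 132-165), the right lane is empty, the orange carton is still in its lane, and the fingers are clear.

```bash
python3 -c "
from station import job
print(job.hand_in())"
```

```text
the job is handed in; nothing more can be done
None
```

The blue-banded carton was pushed through the right flap and lies in the bin; the flap is shut again, the orange carton is still in its lane, and I handed the job in at about 8 s.

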